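Weigh a jar of pasta by feel on a two-pan balance

ROBOT

A 6-joint arm with a two-finger parallel gripper is mounted at the origin on a cart in front of the work surface, level with it; the furniture and walls round the work are solid. World frame = base frame: x ahead of the robot, y to its left, z up, the work surface at z = 0. Lengths are in mm, angles in rad, forces in N, time in s.
With the tool pointing down it reaches from about 275 to 1000 mm from the base axis. Payload 8.4 kg.
Tool frame: the origin (TCP) lies midway between the tips of the shut fingers; the grasp point (between the pads) lies grip_depth behind it (grip_depth is the distance from the TCP to the grasp point, in mm); z points along the fingers, y is the line along which they close (so a half turn about z gives the same grasp; the last joint's range is limited). The gripper opens to 85 mm and grips with 20 to 120 N. Pads are 22 mm wide; open, the fingers measure 114 mm over their backs; the gripper's body (76 mm by 85 mm) begins 54 mm behind the grasp point. The pads swing forward as they close: fully open they stand 13 mm farther back than shut.
Start: joints at [-1.136, 0.353, 1.633, -0, 1.155, -0.002], TCP at [264.4, -566.322, 198.981] pointing down, gripper open.
Joint ranges: [-2.63, 2.63], [-0.92, 2.1], [0.06, 2.66], [-1.3, 4.44], [0, 2.69], [-3.02, 3.02]. Speed limits (rad/s): [2.22, 2.22, 2.79, 3.14, 3.14, 3.14].

INTERFACE

Orientations are given as [roll, pitch, yaw] about the fixed x, y, z axes, in that order (R = Rz(yaw) Ry(pitch) Rx(roll)).
In Python, from rig import * gives the robot as it stands.
- The arm moves only by the shell command python3 -m creep 'ROWS' [FORCE]. ROWS is JSON, a list of rows, each an object of numbers: "x", "y", "z": the shift along the tool's x, y, z in mm; "rx", "ry", "rz": the turn, a rotation vector about the tool's x, y, z in rad; "hand": the finger opening in mm, from 0 to 85.4. A call has 1 to 20 rows; each row shifts and turns the commanded pose from where the row before left it, along the tool's axes as they then stand; what a row does not reach is not made up. A row lasts 1/8 s, in which the tool goes at most 62.5 mm and 10.7 degrees, less where a joint would pass 70% of its speed; a pose out of reach is approached as far as the arm can. A call with a gripper value outside its range is refused whole. The fingers move at their own pace and stop on an object; FORCE is the grip in N (left out, the last holds). Time passes only in rows, so rows that do not move let the fingers close. It gives the time, the measured TCP pose, the force, the opening and the grip force at its end, in the units of the state.
- sense(): the state, without advancing time (a new reading comes with each control period).
- grab_frame(name): name is "scene" or "side" or "wrist"; returns the picture (420x560x3 uint8, red, green, blue); there is no depth.
- get_calibration(name): a dict with "K" (3x3 intrinsics, pixels), "R" (3x3) and "t" (3): a world point X has camera coordinates R X + t. Camera axes: x right, y down, z forward; pixel columns grow to the right and rows downward; lengths in mm; the calibration is good to about 2 mm. A picture is of the moment at which its call begins: read the wrist's pose just before it. get_calibration takes no time and is no camera call; for the wrist camera it gives the pose at the moment of the call.
- sign_off(): hands the job in; it is judged then, once.
The state is a dict: "clock": time; "qpos": joint angles; "qvel": joint speeds; "joint_efforts": joint torques, N m; "eef_pos": TCP position; "tcp_rot": TCP orientation; "contact_force": force on the tool from outside, world axes, zero at the start; "wrist_torque": the same for the moment, N m; "opening": opening from 0.0 (shut) to 1.0 (fully open); "grasp_force": force on a finger pad.
Only numpy, scipy, OpenCV 4.12 (cv2) and the standard library are available. Lean on these libraries where they do the work, as an engineer would, in place of code of your own. Each camera call takes 0.05 s, during which the arm holds its last target. There are 200 camera calls.

TASK

Find out how heavy the pasta jar on the balance is by pressing the other, empty pan gently down with your bare fingertips until the beam is level, and hold it there for a second. Then thread the one or two ring weights (400, 200, 100 g) that match the jar best over that pan's spindle, the heavier first and set down softly, so that the beam stays level by itself. No trial and error: the first weight you let go must clearly lift the jar's pan off its stop, and the weight pan must never be pushed hard or go more than 1 cm below level; leave the jar and the things round about undisturbed.

Things in the scene. Friction and masses are not known exactly. Their poses are not given: they have to be found in the camera images.
- beam (a joint): balance beam tilt, rad; 0 = level, negative = jar's pan down (starts on that stop), positive = weight pan down; stops at -0.15 and +0.15. 140 mm from pivot to each pan's axis. Friction-free but damped, settles in 1 s. A return spring pulls to level: off the stops, 100 g of imbalance tilts it 0.08 rad. At level the spring gives nothing, so the push that holds it there equals the jar's weight
- weight_pan: empty pan: round steel plate 108 mm across, 4 mm thick, upright brass spindle at its centre; origin at the beam's end, 34 mm below the plate's top on the spindle's axis, z up. A linkage keeps both pans horizontal wherever the load acts; their own weights cancel. It goes down 21 mm from the start to level and 21 mm more to its stop
- pan_top (a point): centre of the weight pan's upper face, at the spindle's foot; 105 mm above the worktop at the start, 84 mm when level
- spindle_tip (a point): top of the weight pan's spindle, a brass rod 10 mm across with a rounded end, 60 mm tall above the pan. Ring weights pass over it with 1.5 mm play all round and can be stacked on it, any order; it can also be pressed on
- jar_pan_top (a point): centre of the upper face of the other, bare pan, on which the jar stands
- jar_mid (a point): centre (half-way up) of the glass jar of pasta, 94 mm across and 130 mm high, which stands on the other pan; its mass is unknown, between 195 and 525 g. It is not to be handled
- w400_mid (a point): centre (half-way up, on the hole's axis) of the dark steel ring weight of 400 g: an upright cylinder 46 mm across and 36 mm high standing on the worktop, with a 13 mm hole right through along its z axis. It is gripped across its outside from above
- w200_mid (a point): centre (half-way up, on the hole's axis) of the brass ring weight of 200 g: an upright cylinder 36 mm across and 32 mm high standing on the worktop, with a 13 mm hole right through along its z axis. It is gripped across its outside from above
- w100_mid (a point): centre (half-way up, on the hole's axis) of the bright steel ring weight of 100 g: an upright cylinder 30 mm across and 28 mm high standing on the worktop, with a 13 mm hole right through along its z axis. It is gripped across its outside from above
- tin: bystander: small red tin, 57 mm across, 72 mm high, origin at its underside, behind the balance
- fishtin: bystander: flat tin 63 x 105 x 25 mm, origin at its underside, behind the balance
- mug: bystander: white spotted mug, 82 mm across, 91 mm high, origin at its underside, at the back right
- jar: the same jar as a body; origin at its underside
Not all that is in view belongs to the job. Of the things like the part that bears w200_mid, leave any that is purple; of the rest the smaller one is meant. Leave any pink look-alike of the jar alone.

How it is judged:
By the outcome, as a careful person would: the job done as asked, in the order asked, and still so for the second after the job is handed in, with the robot touching nothing.
It also fails if it takes over 72 s, if anything falls off the work surface, if the arm or the gripper's body presses on something with over 40 N, if the wrist force passes 120 N, or if a joint passes its speed limit or range.

## Working session

There is one attempt and no reset: what is moved stays moved. The work goes in short steps, Python scripts to look and compute and a shell command to move; the robot and the scene stay as the last step left them, time stands still between calls to the robot, and variables do not carry over. Pictures are saved under pics/ and viewed, at most 10 in all, crops included, and the job is handed in when it is done.

```bash
ls; mkdir -p pics
python3 - <<'E'
from rig import *
import cv2
s=sense();print(s)
for n in("scene","side"):
    cv2.imwrite(f"pics/{n}0.png",cv2.resize(grab_frame(n)[:,:,::-1],(800,600),interpolation=cv2.INTER_CUBIC))
    c=get_calibration(n);print(c)
E
```

```text
pics
{'clock': 0.0, 'qpos': array([-1.13638468e+00,  3.53653629e-01,  1.63412636e+00, -3.15631278e-05,
        1.15518892e+00, -2.42754329e-03]), 'qvel': array([-3.75202784e-04,  1.36077974e-03,  4.70890259e-04, -5.13378150e-05,
       -2.05670621e-04,  2.06705403e-03]), 'joint_efforts': array([-1.74905632e-03, -6.05255985e+01, -3.42068768e+01, -2.40455247e-04,
        9.40215366e-03,  9.48106873e-06]), 'eef_pos': array([ 264.18235415, -565.85529873,  198.26160976]), 'tcp_rot': array([-3.14021633e+00,  2.55176311e-05,  4.36851973e-01]), 'contact_force': array([-0.14263066,  0.99443025,  0.73225578]), 'wrist_torque': array([-0.01132458,  0.0091653 , -0.00043103]), 'grasp_force': 0.0, 'opening': 1.0033962333059778}
{'K': array([[502.30998396,   0.        , 274.70767737],
       [  0.        , 502.30998396, 212.58563158],
       [  0.        ,   0.        ,   1.        ]]), 'R': array([[-0.91690432, -0.39895586, -0.01098578],
       [-0.30013342,  0.7074057 , -0.63991961],
       [ 0.26307108, -0.58344785, -0.76836333]]), 't': array([ 455.60442299,  284.78622661, 1261.20383153])}
{'K': array([[460.33701481,   0.        , 278.69603953],
       [  0.        , 460.33701481, 205.92390296],
       [  0.        ,   0.        ,   1.        ]]), 'R': array([[-0.99881932,  0.04833198, -0.00489666],
       [ 0.02866819,  0.5050577 , -0.86260933],
       [-0.03921852, -0.86173124, -0.50584699]]), 't': array([ 542.19457766,  122.35241151, 1273.16124688])}
```

View pics/scene0.png

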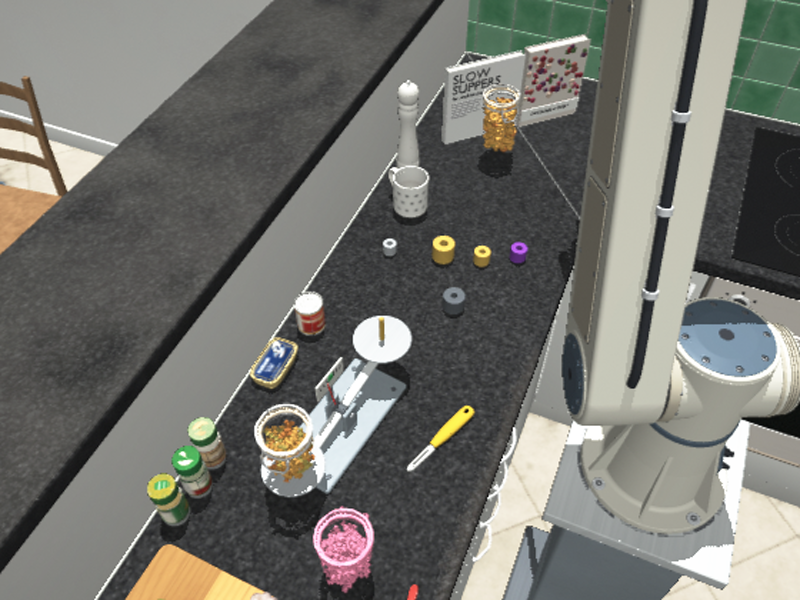

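View pics/side0.png

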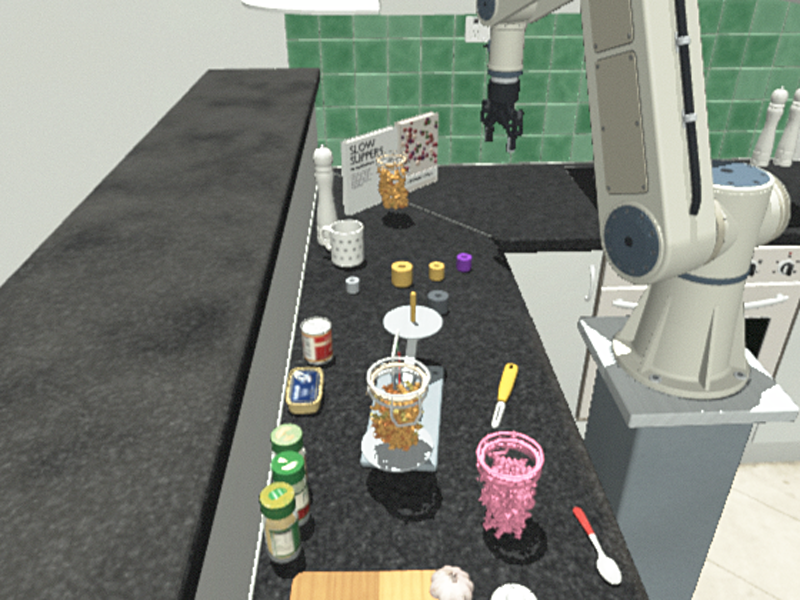

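The scene view (800x600 scaled) shows these brass w200 look-alikes: a large yellow ring (443,249), a small yellow ring (482,256) and a purple ring (518,252). Purple is excluded, and the smaller of the other two is the one at (482,256). The dark 400 g ring is at (454,301), the bright 100 g ring at (389,246), the weight pan at (382,338) and the jar on the balance at (287,445). I'll confirm these in an enlarged crop.

Run:
```python
from rig import *
import cv2,numpy as np
a=grab_frame("scene")[150:270,240:380,::-1]; b=grab_frame("side")[175:295,215:345,::-1]
a=cv2.resize(a,None,fx=3,fy=5,interpolation=cv2.INTER_CUBIC) if 0 else cv2.resize(a,None,fx=3,fy=3,interpolation=cv2.INTER_CUBIC)
b=cv2.resize(b,None,fx=2.9,fy=3,interpolation=cv2.INTER_CUBIC) if 0 else cv2.resize(b,None,fx=2.9,fy=2.9,interpolation=cv2.INTER_CUBIC)
im=np.zeros((362,800,3),np.uint8); im[:360,:420]=a; im[:b.shape[0],422:422+b.shape[1]]=b[:, :378]
cv2.imwrite("pics/crop1.png",im)
c=get_calibration("wrist");print(c)
```

```text
{'K': array([[310.42614526,   0.        , 274.80540945],
       [  0.        , 310.42614526, 205.94609521],
       [  0.        ,   0.        ,   1.        ]]), 'R': array([[ 4.23359328e-01, -9.05961568e-01, -7.18965068e-04],
       [-8.71304492e-01, -4.07381088e-01,  2.73622243e-01],
       [-2.48184129e-01, -1.15214091e-01, -9.61836967e-01]]), 't': array([-625.37743754,  -36.48142532,  378.44790112])}
```

View pics/crop1.png

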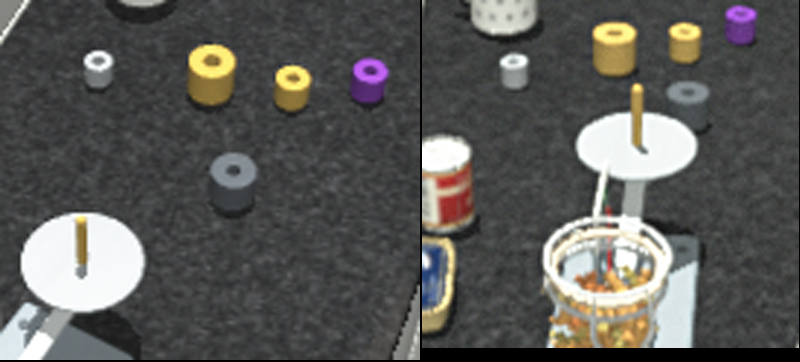

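The crop confirms three rings: large brass (212,58 in the crop's scene half), small brass (293,76) and purple (370,66). The small brass one is w200. Next I triangulate.

```bash
cat > h.py <<'E'
from rig import *
import cv2,numpy as np
def tri(obs):  # [(calib,u,v)]
    A=[];
    for c,u,v in obs:
        P=c["K"]@np.c_[c["R"],c["t"]]
        A+= [u*P[2]-P[0], v*P[2]-P[1]]
    A=np.array(A);X=np.linalg.lstsq(A[:,:3],-A[:,3],rcond=None)[0]
    r=[]
    for c,u,v in obs:
        p=c["K"]@(c["R"]@X+c["t"]);r.append(np.round(p[:2]/p[2]-[u,v],1).tolist())
    return X,r
def plane(c,u,v,z):
    d=c["R"].T@np.linalg.solve(c["K"],[u,v,1]);o=-c["R"].T@c["t"]
    return o+d*(z-o[2])/d[2]
E
python3 - <<'E'
from h import *
S=get_calibration("scene");D=get_calibration("side")
for n,a,b,z in [("w100",(98,60),(514,61),28),("w200",(293,76),(685,31),32),("big",(212,58),(615,33),40),("w400",(234,171),(688,92),36),("tip",(81,218),(638,87),165),("foot",(81,273),(639,148),105)]:
    a=((a[0]+.5)/3-.5+240,(a[1]+.5)/3-.5+150);b=((b[0]-422+.5)/2.9-.5+215,(b[1]+.5)/2.9-.5+175)
    X,r=tri([(S,*a),(D,*b)]);print(n,X.round(1),r,plane(S,*a,z).round(1)[:2],plane(D,*b,z).round(1)[:2])
E
```

```text
w100 [ 634.  -298.7   27.3] [[0.2, 0.3], [-0.3, -0.2]] [ 634.8 -298.9] [ 633.  -295.8]
w200 [ 437.2 -352.3   31.1] [[0.2, 0.3], [-0.3, -0.3]] [ 438.1 -352.5] [ 436.5 -348.6]
big [ 519.8 -334.1   41.2] [[0.3, 0.5], [-0.5, -0.4]] [ 522.  -336.8] [ 518.2 -333.2]
w400 [ 447.9 -204.3   35.7] [[0.1, 0.1], [-0.1, -0.1]] [ 448.2 -204.3] [ 447.7 -203.3]
tip [516.3   0.6 163.8] [[0.2, 0.3], [-0.3, -0.3]] [516.8   0.8] [515.7   4. ]
foot [513.7  13.  106.1] [[-0.3, -0.5], [0.5, 0.4]] [512.7  13.3] [514.8   9.3]
```

```bash
python3 -c "
import rig;print([n for n in dir(rig) if n[0]!='_'], getattr(rig,'grip_depth',None))"
python3 -m creep '[{"rz":0.146},{"rz":0.146},{"rz":0.145},{"x":20,"y":-20},{"x":22,"y":-44,"z":-3},{"x":22,"y":-44,"z":-4},{"x":22,"y":-44,"z":-4},{"x":22,"y":-44,"z":-4},{"x":22,"y":-44,"z":-4},{"x":22,"y":-44,"z":-4},{"x":22,"y":-44,"z":-4},{"x":22,"y":-44,"z":-4},{"x":20,"y":-44},{"hand":0},{}]'
python3 - <<'E'
from h import *
print(sense())
c=get_calibration("wrist");im=grab_frame("wrist")
import pickle;pickle.dump(c,open("c1.pkl","wb"))
cv2.imwrite("pics/w1.png",cv2.resize(im[:,:,::-1],(800,600),interpolation=cv2.INTER_CUBIC))
E
```

```text
['MotionError', 'get_calibration', 'grab_frame', 'grip_depth', 'sense', 'sign_off'] 18.700000000000003
{'clock': 0.2, 'qpos': array([-1.13639669e+00,  3.53452188e-01,  1.63384528e+00,  4.56440289e-06,
        1.15521060e+00, -2.35246666e-03]), 'qvel': array([ 5.63045980e-05, -1.41390964e-03, -2.04649944e-03,  5.31443710e-04,
        1.41607096e-03,  1.02624954e-03]), 'joint_efforts': array([ 5.72687477e-04, -6.05097127e+01, -3.42030072e+01,  1.40378904e-05,
        7.13880188e-03, -1.72184673e-05]), 'eef_pos': array([ 264.26584608, -566.02362725,  198.50770724]), 'tcp_rot': array([-3.14067726e+00, -6.32764380e-06,  4.36750256e-01]), 'contact_force': array([-0.5982247 ,  0.13089367, -1.05843763]), 'wrist_torque': array([ 0.01942894, -0.01917557, -0.02899433]), 'grasp_force': 0.0, 'opening': 1.0000920143012606}schema error: expected keys x, y, z, rx, ry, rz, hand
```

View pics/w1.png

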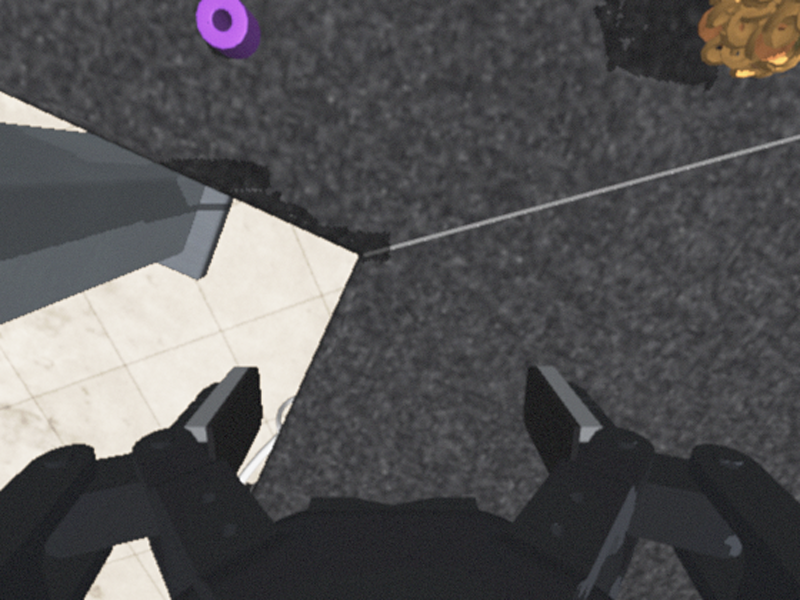

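The wrist view shows only the purple ring (225,22) and the fingers at the bottom, since the arm has not moved. The rows were refused, so I'll retry without the empty row.

```bash
python3 -m creep '[{"rz":0.146},{"rz":0.146},{"rz":0.145},{"x":20,"y":-20},{"x":22,"y":-44,"z":-3},{"x":22,"y":-44,"z":-4},{"x":22,"y":-44,"z":-4},{"x":22,"y":-44,"z":-4},{"x":22,"y":-44,"z":-4},{"x":22,"y":-44,"z":-4},{"x":22,"y":-44,"z":-4},{"x":22,"y":-44,"z":-4},{"x":20,"y":-44},{"hand":0},{"x":0}]'
python3 - <<'E'
from h import *
s=sense();print(s["clock"],s["eef_pos"],s["tcp_rot"],s["opening"])
E
```

```text
0.25 [ 264.30200668 -566.10733547  198.64681272] [-3.14096246e+00  1.31741890e-05  4.36831997e-01] 1.0038628012806103schema error: expected keys x, y, z, rx, ry, rz, hand
```

```bash
python3 -m creep '[{"x":0,"y":0,"z":0,"rx":0,"ry":0,"rz":0.146,"hand":85},{"x":0,"y":0,"z":0,"rx":0,"ry":0,"rz":0.146,"hand":85},{"x":0,"y":0,"z":0,"rx":0,"ry":0,"rz":0.145,"hand":85},{"x":20,"y":-20,"z":0,"rx":0,"ry":0,"rz":0,"hand":85},{"x":22,"y":-44,"z":-3,"rx":0,"ry":0,"rz":0,"hand":85},{"x":22,"y":-44,"z":-4,"rx":0,"ry":0,"rz":0,"hand":85},{"x":22,"y":-44,"z":-4,"rx":0,"ry":0,"rz":0,"hand":85},{"x":22,"y":-44,"z":-4,"rx":0,"ry":0,"rz":0,"hand":85},{"x":22,"y":-44,"z":-4,"rx":0,"ry":0,"rz":0,"hand":85},{"x":22,"y":-44,"z":-4,"rx":0,"ry":0,"rz":0,"hand":85},{"x":22,"y":-44,"z":-4,"rx":0,"ry":0,"rz":0,"hand":85},{"x":22,"y":-44,"z":-4,"rx":0,"ry":0,"rz":0,"hand":85},{"x":20,"y":-44,"z":0,"rx":0,"ry":0,"rz":0,"hand":0},{"x":0,"y":0,"z":0,"rx":0,"ry":0,"rz":0,"hand":0}]'
python3 - <<'E'
from h import *
import pickle
s=sense();print(s["clock"],s["eef_pos"],s["tcp_rot"],s["opening"])
c=get_calibration("wrist");im=grab_frame("wrist");pickle.dump(c,open("c1.pkl","wb"))
cv2.imwrite("pics/w2.png",cv2.resize(im[:,:,::-1],(800,600),interpolation=cv2.INTER_CUBIC))
E
```

```text
clock: 2.0
eef_pos: [481.5, -147.8, 230.0]
tcp_rot: [-3.141, -0.0, 0.003]
contact_force: [-0.5, -0.3, -0.4]
opening: 0.601
grasp_force: 0.0
2.0 [ 481.47229737 -147.83521839  230.03975042] [-3.14106680e+00 -3.86731585e-04  3.47294812e-03] 0.6007932739764463
```

View pics/w2.png

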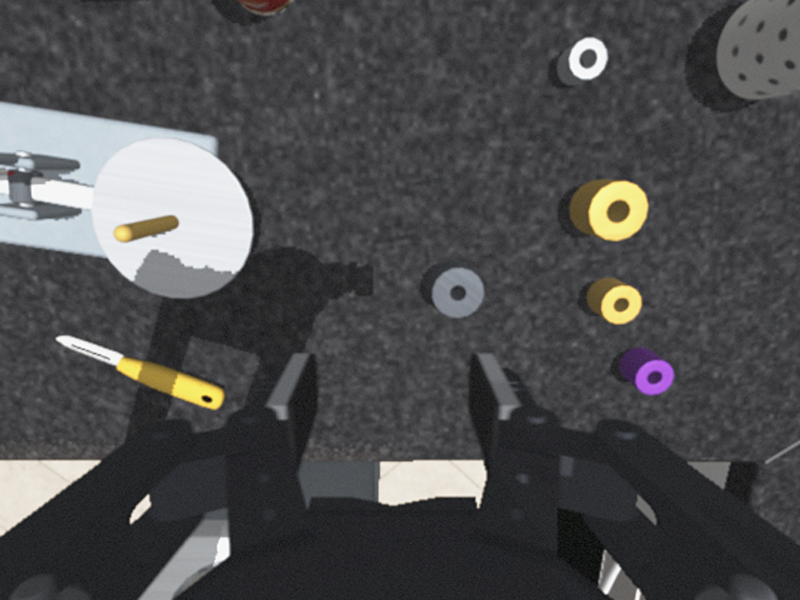

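The wrist view shows w400's hole (459,293), w200's (621,304), w100's (588,59), the spindle tip (122,233) and its foot (175,222).

Run:
```python
from h import *
import pickle
S=get_calibration("scene");D=get_calibration("side");W=pickle.load(open("c1.pkl","rb"));print((-W["R"].T@W["t"]).round(1))
for n,a,b,w,z in [("w100",(98,60),(514,61),(588,59),28),("w200",(293,76),(685,31),(621,304),32),("w400",(234,171),(688,92),(459,293),36),("tip",(81,218),(638,87),(122,233),165),("foot",(81,266),(639,148),(175,222),105)]:
    a=((a[0]+.5)/3-.5+240,(a[1]+.5)/3-.5+150);b=((b[0]-422+.5)/2.9-.5+215,(b[1]+.5)/2.9-.5+175);w=((w[0]+.5)*.7-.5,(w[1]+.5)*.7-.5)
    X,r=tri([(S,*a),(D,*b),(W,*w)]);print(n,X.round(1),r,plane(W,*w,z).round(1)[:2],plane(S,*a,z).round(1)[:2])
    print(tri([(S,*a),(W,*w)])[0].round(1),tri([(D,*b),(W,*w)])[0].round(1))
print(sense()["eef_pos"])
```

```text
[ 550.5 -148.8  405.1]
w100 [ 633.5 -298.2   27.6] [[0.3, 0.3], [-0.1, -0.3], [0.1, -1.5]] [ 631.9 -298.1] [ 634.8 -298.9]
[ 632.6 -295.8   31.7] [ 632.8 -298.8   26.2]
w200 [ 437.  -350.3   32.4] [[0.1, 0.5], [-0.2, -0.3], [0.7, -0.2]] [ 436.6 -349.7] [ 438.1 -352.5]
[ 437.2 -348.1   36.2] [ 436.3 -350.1   31.2]
w400 [ 447.8 -205.4   35. ] [[0.2, 0.0], [-0.1, -0.1], [-0.7, -0.8]] [ 447.2 -206.1] [ 448.2 -204.3]
[ 448.1 -205.4   35.2] [ 447.2 -206.4   34.3]
tip [ 5.164e+02 -4.000e-01  1.629e+02] [[0.3, 0.2], [-0.4, -0.2], [-0.6, -0.5]] [516.3  -2. ] [516.8   0.8]
[517.   -0.7 163.2] [ 5.155e+02 -4.000e-01  1.624e+02]
foot [515.7   2.1  99.9] [[0.7, -0.0], [-0.6, 0.2], [-2.0, -1.1]] [515.3  -2.2] [515.8   6.3]
[516.9   1.6  98.5] [514.3   0.6  99.3]
[ 480.82733184 -149.23782439  229.96394671]
```

```bash
python3 -m creep '[{"x":9,"y":-37,"z":8,"rx":0,"ry":0,"rz":0,"hand":0},{"x":9,"y":-37,"z":10,"rx":0,"ry":0,"rz":0,"hand":0},{"x":9,"y":-37,"z":10,"rx":0,"ry":0,"rz":0,"hand":0},{"x":8,"y":-37,"z":12,"rx":0,"ry":0,"rz":0,"hand":0},{"x":0,"y":0,"z":0,"rx":0,"ry":0,"rz":0,"hand":0},{"x":0,"y":0,"z":0,"rx":0,"ry":0,"rz":0,"hand":0}]' 40
cat >> h.py <<'E'
def avg(n,cam="side"):
    F=[];P=[];T=[]
    for i in range(n):
        im=grab_frame(cam);s=sense();F.append(s["contact_force"]);P.append(s["eef_pos"]);T.append(s["joint_efforts"])
    print(s["clock"],"F",np.mean(F,0).round(2),"sd",np.std(F,0).round(2),"P",np.mean(P,0).round(2),"T",np.mean(T,0).round(3)[1:3],"open",s["opening"])
    return im
E
python3 - <<'E'
from h import *
im=avg(14,"wrist")
im2=grab_frame("side")[150:290,200:360]
cv2.imwrite("pics/w3.png",np.hstack([cv2.resize(im[:,:,::-1],(420,315)),cv2.resize(im2[:,:,::-1],(360,315))]))
E
```

```text
clock: 2.8
eef_pos: [515.3, -3.6, 190.1]
tcp_rot: [3.141, 0.0, -0.0]
contact_force: [-0.0, -0.9, -0.0]
opening: 0.002
grasp_force: 0.0
3.5 F [ 0.1  -0.05  0.16] sd [0.53 0.35 0.38] P [515.53  -2.98 190.18] T [-46.965 -32.502] open 0.00047437709309420075
```

View pics/w3.png

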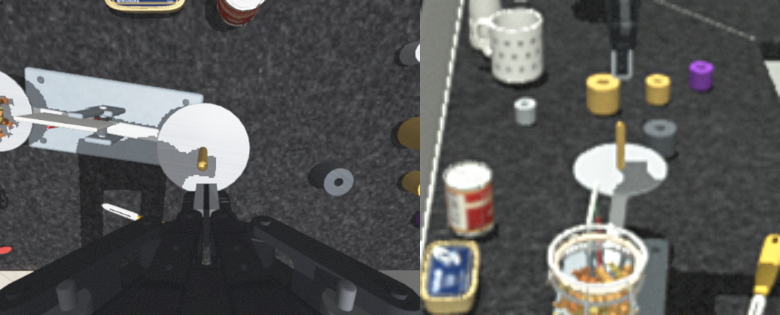

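The wrist half shows the spindle at (202,158), just ahead of the shut fingertips at (206,185). The side half shows the fingers above and behind the spindle. I'll refine the tip by projection.

Run:
```python
from h import *
s=sense();c=get_calibration("wrist");im=grab_frame("wrist")
for X in [(516.3,-1,165),(516.3,-1,160),(516.3,-1,105),s["eef_pos"]]:
    p=c["K"]@(c["R"]@np.array(X)+c["t"]);print((p[:2]/p[2]).round(1))
cv2.imwrite("pics/w4.png",cv2.resize(im[170:270,200:340,::-1],None,fx=5,fy=5,interpolation=cv2.INTER_CUBIC))
```

```text
[271.3 222.1]
[271.3 219.8]
[272.  199.7]
[273.  236.7]
```

View pics/w4.png

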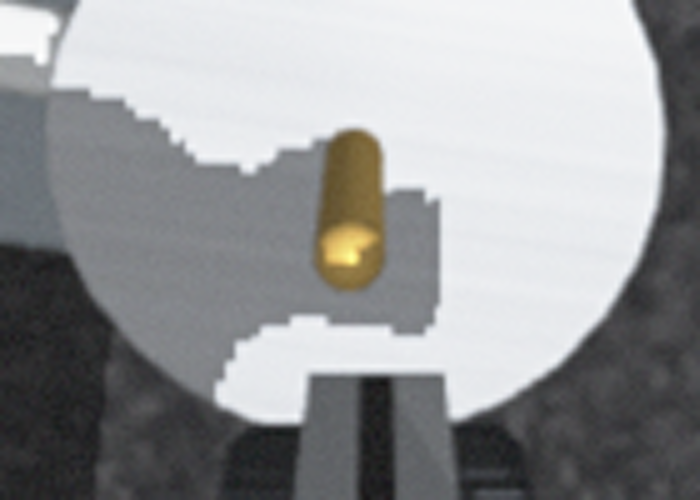

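Run:
```python
from h import *
s=sense();e=s["eef_pos"]
for n in("side","scene"):
    c=get_calibration(n)
    for X in [e,e+[11,0,0],e-[11,0,0],e+[0,0,20],(516.4,-.2,165)]:
        p=c["K"]@(c["R"]@np.array(X)+c["t"]);print(n,(p[:2]/p[2]).round(1))
a=grab_frame("side")[150:250,250:330,::-1];b=grab_frame("scene")[170:270,210:310,::-1]
cv2.imwrite("pics/w5.png",np.hstack([cv2.resize(q,None,fx=4.4,fy=4.4,interpolation=cv2.INTER_CUBIC) for q in(a,b)]))
```

```text
side [289.1 194.8]
side [284.8 195. ]
side [293.5 194.7]
side [289.2 187.8]
side [288.8 203.8]
scene [267.4 215.3]
scene [263.4 214. ]
scene [271.4 216.7]
scene [267.2 210.2]
scene [267.  222.1]
```

View pics/w5.png

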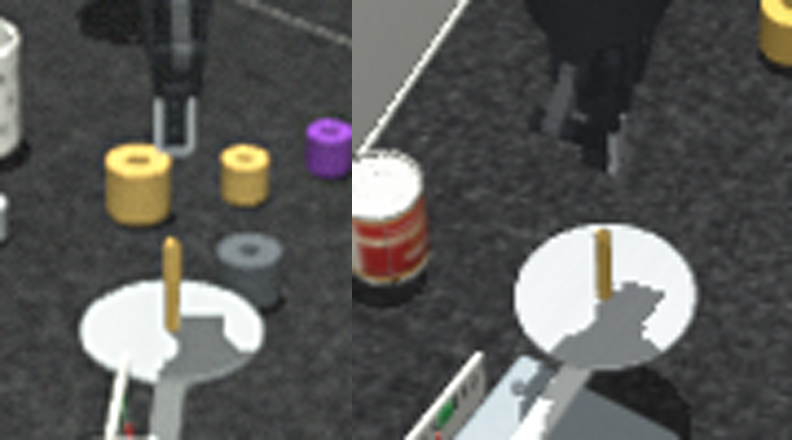

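The side view puts the shut fingertips at (175,155), 26 mm higher than the reported TCP projects, and the scene view at (605,170) gives the same. The spindle projects correctly. So I'll feel for contact carefully and use it to fix the height.

```bash
python3 -m creep '[{"x":1,"y":-3,"z":8,"rx":0,"ry":0,"rz":0,"hand":0},{"x":0,"y":0,"z":8,"rx":0,"ry":0,"rz":0,"hand":0},{"x":0,"y":0,"z":6,"rx":0,"ry":0,"rz":0,"hand":0},{"x":0,"y":0,"z":0,"rx":0,"ry":0,"rz":0,"hand":0}]'
python3 - <<'E'
from h import *
im=avg(4,"side")
E
for i in 1 2; do python3 -m creep '[{"x":0,"y":0,"z":2,"rx":0,"ry":0,"rz":0,"hand":0},{"x":0,"y":0,"z":2,"rx":0,"ry":0,"rz":0,"hand":0},{"x":0,"y":0,"z":0,"rx":0,"ry":0,"rz":0,"hand":0}]' | egrep 'pos|force'; done
python3 -c "
from h import *
avg(4)"
```

```text
clock: 4.2
eef_pos: [516.0, 0.6, 167.2]
tcp_rot: [-3.142, 0.001, -0.0]
contact_force: [0.5, -0.7, -0.1]
opening: 0.0
grasp_force: 0.0
4.4 F [-0.11 -0.22 -0.28] sd [0.16 0.58 0.05] P [516.54   0.6  167.96] T [-47.578 -31.143] open 0.0024551391573625018
eef_pos: [516.4, 0.6, 163.8]
contact_force: [-0.4, 0.0, 0.3]
grasp_force: 0.0
eef_pos: [516.4, 0.6, 159.8]
contact_force: [0.5, 0.8, 0.2]
grasp_force: 0.0
5.35 F [0.18 0.15 0.18] sd [0.32 0.57 0.41] P [516.52   0.64 159.98] T [-48.13  -30.899] open -0.0001744198929507241
```

```bash
python3 -m creep '[{"x":0,"y":1,"z":4,"rx":0,"ry":0,"rz":0,"hand":0},{"x":0,"y":0,"z":4,"rx":0,"ry":0,"rz":0,"hand":0},{"x":0,"y":0,"z":4,"rx":0,"ry":0,"rz":0,"hand":0},{"x":0,"y":0,"z":2,"rx":0,"ry":0,"rz":0,"hand":0},{"x":0,"y":0,"z":0,"rx":0,"ry":0,"rz":0,"hand":0}]'| egrep 'pos|force'
python3 - <<'E'
from h import *
im=avg(4,"side")
a=im[150:250,250:330,::-1];b=grab_frame("wrist")[150:270,200:340,::-1]
cv2.imwrite("pics/w6.png",np.hstack([cv2.resize(q,(400,440),interpolation=cv2.INTER_CUBIC) for q in(a,b)]))
E
```

```text
eef_pos: [516.4, -0.4, 145.8]
contact_force: [0.3, -0.7, 0.3]
grasp_force: 0.0
6.175 F [ 0.01 -0.39  0.16] sd [0.33 0.24 0.36] P [ 5.1658e+02 -3.7000e-01  1.4604e+02] T [-48.583 -30.102] open 0.00028500712785021337
```

View pics/w6.png

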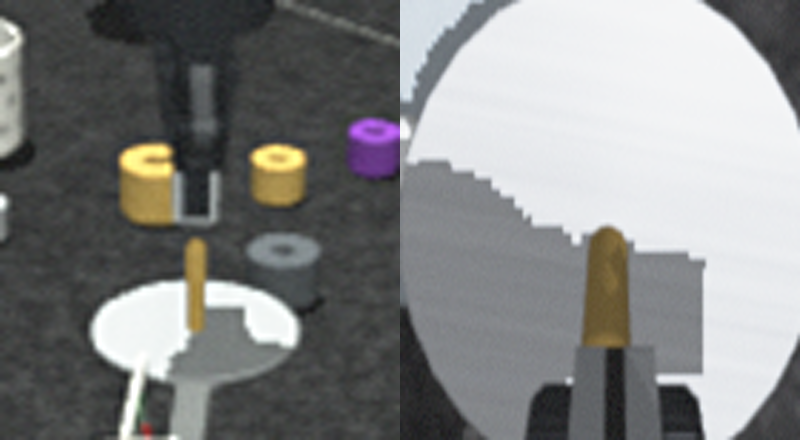

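Side half: the fingertip's lower edge (196,220) is just above the spindle tip (196,240) and in line with it. Contact is expected about 7 mm lower.

```bash
for i in 1 2 3 4; do python3 -m creep '[{"x":0,"y":0,"z":1,"rx":0,"ry":0,"rz":0,"hand":0},{"x":0,"y":0,"z":1.5,"rx":0,"ry":0,"rz":0,"hand":0}]' >/dev/null; python3 -c "
from h import *
avg(3)"; done
```

```text
6.625 F [ 0.17 -0.17 -0.11] sd [0.4  0.31 0.14] P [ 5.164e+02 -3.700e-01  1.433e+02] T [-49.063 -30.205] open 0.0016681775194707991
7.025 F [-0.19 -0.17 -0.09] sd [0.63 0.15 0.66] P [ 5.1642e+02 -3.8000e-01  1.4079e+02] T [-49.138 -30.054] open -0.0004480951822450714
7.425 F [ 0.09  0.08 -0.17] sd [0.24 0.45 0.23] P [ 5.1643e+02 -3.5000e-01  1.3832e+02] T [-49.234 -29.911] open -0.0008170586665156456
7.825 F [-0.07 -0.09  0.15] sd [0.39 0.66 0.2 ] P [ 5.1640e+02 -3.7000e-01  1.3579e+02] T [-49.332 -29.766] open -0.000870437657487649
```

```bash
for i in 1 2 3 4; do python3 -m creep '[{"x":0,"y":0,"z":1,"rx":0,"ry":0,"rz":0,"hand":0},{"x":0,"y":0,"z":1,"rx":0,"ry":0,"rz":0,"hand":0}]' >/dev/null; python3 -c "
from h import *
avg(3)"; done
```

```text
8.225 F [-0.69 -0.05 -0.15] sd [0.7  0.5  0.23] P [ 5.1643e+02 -3.8000e-01  1.3385e+02] T [-49.327 -29.592] open 0.001953785862088945
8.625 F [-0.75 -0.22  1.52] sd [0.33 0.23 0.52] P [ 5.1657e+02 -4.0000e-01  1.3197e+02] T [-48.703 -29.006] open 0.002876526579554809
9.025 F [ 0.37 -1.05  1.69] sd [0.14 0.68 0.57] P [ 5.1651e+02 -5.1000e-01  1.2990e+02] T [-48.664 -28.79 ] open 0.0005995445486452529
9.425 F [ 0.37 -1.51  1.92] sd [0.33 0.38 0.85] P [ 5.1654e+02 -4.0000e-01  1.2789e+02] T [-48.642 -28.544] open 0.00383311166895184
```

```bash
python3 -m creep '[{"x":0,"y":0.2,"z":1,"rx":0,"ry":0,"rz":0,"hand":0},{"x":0,"y":0.2,"z":1,"rx":0,"ry":0,"rz":0,"hand":0},{"x":0,"y":0.2,"z":1,"rx":0,"ry":0,"rz":0,"hand":0},{"x":0,"y":0.2,"z":1,"rx":0,"ry":0,"rz":0,"hand":0},{"x":0,"y":0.1,"z":1,"rx":0,"ry":0,"rz":0,"hand":0},{"x":0,"y":0.1,"z":1,"rx":0,"ry":0,"rz":0,"hand":0},{"x":0,"y":0.1,"z":1,"rx":0,"ry":0,"rz":0,"hand":0},{"x":0,"y":0.1,"z":1,"rx":0,"ry":0,"rz":0,"hand":0},{"x":0,"y":0.1,"z":1,"rx":0,"ry":0,"rz":0,"hand":0},{"x":0,"y":0.1,"z":1,"rx":0,"ry":0,"rz":0,"hand":0},{"x":0,"y":0,"z":1,"rx":0,"ry":0,"rz":0,"hand":0},{"x":0,"y":0,"z":1,"rx":0,"ry":0,"rz":0,"hand":0},{"x":0,"y":0,"z":1,"rx":0,"ry":0,"rz":0,"hand":0},{"x":0,"y":0,"z":1,"rx":0,"ry":0,"rz":0,"hand":0},{"x":0,"y":0,"z":0.8,"rx":0,"ry":0,"rz":0,"hand":0},{"x":0,"y":0,"z":0,"rx":0,"ry":0,"rz":0,"hand":0}]'
python3 - <<'E'
from h import *
avg(8)
im=avg(18)
c=get_calibration("side")
for z in (84,94,105):
  p=c["K"]@(c["R"]@np.array([516.4,-1,z+60])+c["t"]);print((p[:2]/p[2]).round(1))
cv2.imwrite("pics/w7.png",cv2.resize(im[150:300,230:370,::-1],None,fx=4,fy=4,interpolation=cv2.INTER_CUBIC))
cv2.imwrite("pics/w7full.png",im[:,:,::-1])
E
```

```text
clock: 11.42
eef_pos: [516.5, -1.8, 113.1]
tcp_rot: [3.142, 0.0, -0.0]
contact_force: [-0.8, 2.0, 3.3]
opening: 0.003
grasp_force: 1.5
11.825 F [-0.55  1.21  3.13] sd [0.59 0.68 0.72] P [516.51  -1.78 113.2 ] T [-48.611 -27.766] open 0.0012666663168686624
12.725 F [-0.83  1.41  2.89] sd [0.57 0.55 0.57] P [516.51  -1.77 113.19] T [-48.638 -27.789] open 0.0006513329894036863
[288.7 210.8]
[288.7 207.4]
[288.7 203.7]
```

Averaged push 2.96 N minus a zero of about 0.05 N gives about 300 g, so 200 + 100. I'll check that the beam was level from how far the jar rose in the images.

Run:
```python
from h import *
now={n:grab_frame(n)[:,:,::-1] for n in("side","scene")}
box={"side":(253,250,308,325),"scene":(175,280,232,350)}
for n in now:
    a=cv2.resize(cv2.imread(f"pics/{n}0.png"),(560,420),interpolation=cv2.INTER_AREA)
    x0,y0,x1,y1=box[n]
    r=cv2.matchTemplate(cv2.resize(now[n][y0-30:y1+10,x0-15:x1+15],None,fx=4,fy=4,interpolation=cv2.INTER_CUBIC),cv2.resize(a[y0:y1,x0:x1],None,fx=4,fy=4,interpolation=cv2.INTER_CUBIC),cv2.TM_CCOEFF_NORMED)
    _,m,_,l=cv2.minMaxLoc(r);print(n,m,(l[0]/4-15,l[1]/4-30))
    c=get_calibration(n)
    for dz in(0,15,21,27):
        p=c["K"]@(c["R"]@np.array([540,278,130+dz])+c["t"]);print(dz,(p[:2]/p[2]).round(1))
s=sense();print(s["clock"],s["contact_force"])
```

```text
side 0.7588378190994263 (0.0, -7.0)
0 [286.3 286.7]
15 [286.3 281. ]
21 [286.3 278.7]
27 [286.3 276.4]
scene 0.8825200796127319 (-1.5, -3.5)
0 [207.9 316.5]
15 [207.1 313.3]
21 [206.8 312. ]
27 [206.5 310.7]
12.825 [-0.63876676  0.80072014  3.14132949]
```

```bash
python3 -m creep '[{"x":0,"y":-0.2,"z":0.6,"rx":0,"ry":0,"rz":0,"hand":0},{"x":0,"y":-0.2,"z":0.6,"rx":0,"ry":0,"rz":0,"hand":0}]' | grep clock
python3 - <<'E'
from h import *
im=avg(26)
a=cv2.resize(cv2.imread("pics/side0.png"),(560,420),interpolation=cv2.INTER_AREA)
n=im[:,:,::-1];x0,y0,x1,y1=253,250,308,325
f=lambda q:cv2.resize(q,None,fx=8,fy=8,interpolation=cv2.INTER_CUBIC)
r=cv2.matchTemplate(f(n[y0-20:y1+5,x0-8:x1+8]),f(a[y0:y1,x0:x1]),cv2.TM_CCOEFF_NORMED);_,m,_,l=cv2.minMaxLoc(r);print(m,l[0]/8-8,l[1]/8-20)
E
```

```text
clock: 13.08
14.375 F [-0.72 -1.37  3.05] sd [0.48 0.55 0.45] P [516.52  -1.45 111.98] T [-48.637 -27.711] open 0.0001892555365569747
0.7458327412605286 0.0 -7.375
```

306 g, so the match is 200 + 100, with the 200 first. I'll release slowly and go to the small brass ring.

```bash
python3 -m creep '[{"x":0,"y":0,"z":-2,"rx":0,"ry":0,"rz":0,"hand":0},{"x":0,"y":0,"z":-2,"rx":0,"ry":0,"rz":0,"hand":0},{"x":0,"y":-0.1,"z":-2,"rx":0,"ry":0,"rz":0,"hand":0},{"x":0,"y":-0.1,"z":-2,"rx":0,"ry":0,"rz":0,"hand":0},{"x":0,"y":-0.1,"z":-2,"rx":0,"ry":0,"rz":0,"hand":0},{"x":0,"y":-0.1,"z":-2,"rx":0,"ry":0,"rz":0,"hand":0},{"x":0,"y":-0.1,"z":-2,"rx":0,"ry":0,"rz":0,"hand":0},{"x":0,"y":-0.2,"z":-2,"rx":0,"ry":0,"rz":0,"hand":0},{"x":0,"y":-0.2,"z":-2,"rx":0,"ry":0,"rz":0,"hand":0},{"x":0,"y":-0.2,"z":-2,"rx":0,"ry":0,"rz":0,"hand":0},{"x":0,"y":-0.2,"z":-2,"rx":0,"ry":0,"rz":0,"hand":0},{"x":0,"y":0,"z":-2,"rx":0,"ry":0,"rz":0,"hand":0},{"x":0,"y":0,"z":-15,"rx":0,"ry":0,"rz":0,"hand":0},{"x":0,"y":0,"z":-15,"rx":0,"ry":0,"rz":0,"hand":0}]' | egrep 'clock|pos'
python3 -m creep '[{"x":-8.8,"y":38,"z":0,"rx":0,"ry":0,"rz":0,"hand":60},{"x":-8.8,"y":38,"z":0,"rx":0,"ry":0,"rz":0,"hand":60},{"x":-8.8,"y":38,"z":0,"rx":0,"ry":0,"rz":0,"hand":60},{"x":-8.8,"y":38,"z":0,"rx":0,"ry":0,"rz":0,"hand":60},{"x":-8.8,"y":39,"z":20,"rx":0,"ry":0,"rz":0,"hand":60},{"x":-8.8,"y":39,"z":20,"rx":0,"ry":0,"rz":0,"hand":60},{"x":-8.8,"y":39,"z":20,"rx":0,"ry":0,"rz":0,"hand":60},{"x":-8.8,"y":39,"z":20,"rx":0,"ry":0,"rz":0,"hand":60},{"x":-8.8,"y":39,"z":20,"rx":0,"ry":0,"rz":0,"hand":60},{"x":0,"y":0,"z":0,"rx":0,"ry":0,"rz":0,"hand":60},{"x":0,"y":0,"z":0,"rx":0,"ry":0,"rz":0,"hand":60}]'
python3 - <<'E'
from h import *
s=sense();print(s["eef_pos"]);c=get_calibration("wrist");im=grab_frame("wrist")
# brass blob
h=cv2.cvtColor(im,cv2.COLOR_RGB2HSV);m=cv2.inRange(h,(18,120,80),(32,255,255))
n,l,st,ce=cv2.connectedComponentsWithStats(m)
for i in range(1,n):
    if st[i,4]>150: print(st[i],ce[i].round(1))
for X in [(437,-350,32),(437,-350,0)]:
    p=c["K"]@(c["R"]@np.array(X)+c["t"]);print((p[:2]/p[2]).round(1))
im2=grab_frame("side")
cv2.imwrite("pics/w8.png",np.hstack([cv2.resize(im[100:,130:430,::-1],(420,448)),cv2.resize(im2[140:240,270:350,::-1],(360,448),interpolation=cv2.INTER_CUBIC)]))
E
```

```text
clock: 16.12
eef_pos: [516.7, -0.1, 167.2]
clock: 17.5
eef_pos: [437.5, -346.9, 66.8]
tcp_rot: [3.142, -0.0, -0.001]
contact_force: [-0.0, 0.6, 0.6]
opening: 0.701
grasp_force: 0.0
[ 437.52353511 -346.92903314   66.78489806]
[277.6 219.4]
[277.3 207. ]
```

Run:
```python
from h import *
im=grab_frame("wrist");h=cv2.cvtColor(im,cv2.COLOR_RGB2HSV)
print(h[213,260:296:5].tolist());
m=((h[...,1]>110)&(h[...,2]>40)).astype(np.uint8)
n,l,st,ce=cv2.connectedComponentsWithStats(m)
for i in range(1,n):
    if st[i,4]>80: print(st[i],ce[i].round(1),np.median(h[l==i],0))
for r in range(170,300,5): print(r,"".join("%4d"%v for v in h[r,235:325:4,0]*(h[r,235:325:4,1]>80)))
```

```text
[[0, 0, 247], [120, 1, 248], [90, 1, 248], [30, 78, 255], [22, 118, 234], [40, 3, 248], [120, 1, 248], [120, 2, 249]]
[233  83  27  21 184] [242.6  90.1] [ 21.  122.  219.5]
[255 189  27  23 165] [267.1 196.7] [ 23. 119. 233.]
[269 214  19  16 215] [277.8 222.2] [ 23. 119. 231.]
[305 269  32  38 618] [319.2 282.1] [138. 134. 205.]
[322 300  17  15 194] [330.4 306.7] [138.  135.  212.5]
170    0   0   0   0   0   0   0   0   0   0   0   0   0   0   0   0   0   0   0   0   0   0   0
175    0   0   0   0   0   0   0   0   0   0   0   0   0   0   0   0   0   0   0   0   0   0   0
180    0   0   0   0   0   0   0   0   0   0   0   0   0   0   0   0   0   0   0   0   0   0   0
185    0   0   0   0   0   0   0   0   0   0   0   0   0   0   0   0   0   0   0   0   0   0   0
190    0   0   0   0   0   0   0   0   0  22  24  25  25  19   0   0   0   0   0   0   0   0   0
195    0   0   0   0   0   0   0  21  23  24  25  25  26  27  27   0   0   0   0   0   0   0   0
200    0   0   0   0   0   0  21  22   0   0   0   0   0   0  28  27   0   0   0   0   0   0   0
205    0   0   0   0   0   0  24
[... 1110 characters left out ...]
0   0   0   0   0   0
265    0   0   0   0   0   0   0   0   0   0   0   0   0   0   0   0   0   0   0   0   0   0   0
270    0   0   0   0   0   0   0   0   0   0   0   0   0   0   0   0   0   0   0   0   0 137 138
275    0   0   0   0   0   0   0   0   0   0   0   0   0   0   0   0   0   0   0 138 138 138 138
280    0   0   0   0   0   0   0   0   0   0   0   0   0   0   0   0   0   0 137 137 138 138 138
285    0   0   0   0   0   0   0   0   0   0   0   0   0   0   0   0   0   0 138 138 137 137 138
290    0   0   0   0   0   0   0   0   0   0   0   0   0   0   0   0   0   0 137 138 138 151   0
295    0   0   0   0   0   0   0   0   0   0   0   0   0   0   0   0   0   0 138 137   0   0   0
```

The hole of the small brass ring sits at (278,222) in the wrist image, so the ring is at about (436,-350). I'll descend with force checks.

```bash
python3 -m creep '[{"x":-1.5,"y":3.4,"z":14,"rx":0,"ry":0,"rz":0,"hand":60},{"x":0,"y":0,"z":15,"rx":0,"ry":0,"rz":0,"hand":60},{"x":0,"y":0,"z":15,"rx":0,"ry":0,"rz":0,"hand":60},{"x":0,"y":0,"z":14,"rx":0,"ry":0,"rz":0,"hand":60},{"x":0,"y":0,"z":10,"rx":0,"ry":0,"rz":0,"hand":60},{"x":0,"y":0,"z":0,"rx":0,"ry":0,"rz":0,"hand":60}]' | egrep 'clock|pos|force'
python3 - <<'E'
from h import *
s=sense();c=get_calibration("wrist");im=avg(2,"wrist")
h=cv2.cvtColor(im,cv2.COLOR_RGB2HSV);m=((h[...,1]>110)&(h[...,2]>40)).astype(np.uint8)
n,l,st,ce=cv2.connectedComponentsWithStats(m)
for i in range(1,n):
    if st[i,4]>80: print(st[i],ce[i].round(1),np.median(h[l==i],0))
p=c["K"]@(c["R"]@np.array((436,-350.3,32))+c["t"]);print((p[:2]/p[2]).round(1))
im2=grab_frame("side")
cv2.imwrite("pics/w8.png",np.hstack([cv2.resize(im[100:,130:430,::-1],(420,448)),cv2.resize(im2[140:240,270:350,::-1],(360,448),interpolation=cv2.INTER_CUBIC)]))
E
```

```text
clock: 18.4
eef_pos: [435.2, -350.0, -3.0]
contact_force: [-0.1, -0.0, -0.5]
grasp_force: 0.0
18.5 F [-0.02  0.51  0.02] sd [0.01 0.28 0.17] P [ 435.74 -350.45   -2.17] T [-59.009 -21.677] open 0.7086116412105886
[ 160   14  121  131 3632] [200.1  88.4] [ 26. 116. 246.]
[ 195   51   55   62 1850] [218.9  79.9] [ 21. 127. 137.]
[ 237  212   70   81 4312] [271.1 253.4] [ 20. 133. 159.]
[ 308  317   43   42 1194] [330.5 334.6] [138. 137.  94.]
[273.  261.5]
```

View pics/w8.png

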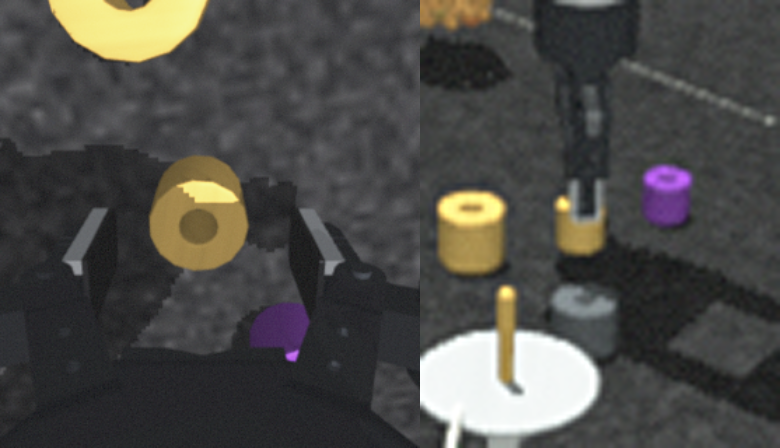

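The wrist half shows the ring's hole at (199,227), between the pads and matching the prediction. The side half shows the near fingertip at (587,218) and the ring's base near (580,250). I'll compute the tip height from this.

Run:
```python
from h import *
c=get_calibration("side")
pr=lambda X:(lambda p:(p[:2]/p[2]).round(1))(c["K"]@(c["R"]@np.array(X)+c["t"]))
print("tip px",(587-420)/4.5+270,218/4.48+140)
for y in (-320,-312,-305):
    print(y,[pr((436,y,z)).tolist() for z in(5,15,25,35,45)])
```

```text
tip px 307.1111111111111 188.66071428571428
-320 [[306.2, 196.6], [306.2, 193.9], [306.3, 191.3], [306.4, 188.6], [306.5, 185.9]]
-312 [[306.4, 197.7], [306.5, 195.1], [306.6, 192.4], [306.6, 189.8], [306.7, 187.1]]
-305 [[306.6, 198.8], [306.7, 196.1], [306.8, 193.5], [306.8, 190.8], [306.9, 188.1]]
```

```bash
python3 -m creep '[{"x":0,"y":-0.5,"z":8,"rx":0,"ry":0,"rz":0,"hand":60},{"x":0,"y":0,"z":8,"rx":0,"ry":0,"rz":0,"hand":60},{"x":0,"y":0,"z":4,"rx":0,"ry":0,"rz":0,"hand":60},{"x":0,"y":0,"z":4,"rx":0,"ry":0,"rz":0,"hand":60},{"x":0,"y":0,"z":0,"rx":0,"ry":0,"rz":0,"hand":60}]' | egrep 'clock|pos|force'
python3 -m creep '[{"x":0,"y":0,"z":0,"rx":0,"ry":0,"rz":0,"hand":45},{"x":0,"y":0,"z":0,"rx":0,"ry":0,"rz":0,"hand":36},{"x":0,"y":0,"z":0,"rx":0,"ry":0,"rz":0,"hand":30},{"x":0,"y":0,"z":0,"rx":0,"ry":0,"rz":0,"hand":30}]' 30
```

```text
clock: 19.18
eef_pos: [435.6, -349.8, -26.4]
contact_force: [-0.4, 0.2, -0.2]
grasp_force: 0.0
clock: 19.68
eef_pos: [435.9, -349.9, -25.6]
tcp_rot: [3.142, -0.0, -0.0]
contact_force: [-1.1, 2.5, 5.4]
opening: 0.413
grasp_force: 29.8
```

Gripped (35 mm). I'll lift and carry it to hover over the spindle.

```bash
python3 -m creep '[{"x":0,"y":0,"z":-15,"rx":0,"ry":0,"rz":0,"hand":30},{"x":0,"y":0,"z":-35,"rx":0,"ry":0,"rz":0,"hand":30},{"x":0,"y":0,"z":-35,"rx":0,"ry":0,"rz":0,"hand":30},{"x":9,"y":-39,"z":-20,"rx":0,"ry":0,"rz":0,"hand":30},{"x":9,"y":-39,"z":-20,"rx":0,"ry":0,"rz":0,"hand":30},{"x":9,"y":-39,"z":-20,"rx":0,"ry":0,"rz":0,"hand":30},{"x":9,"y":-39,"z":-20,"rx":0,"ry":0,"rz":0,"hand":30},{"x":9,"y":-39,"z":-13,"rx":0,"ry":0,"rz":0,"hand":30},{"x":9,"y":-39,"z":0,"rx":0,"ry":0,"rz":0,"hand":30},{"x":9,"y":-39,"z":0,"rx":0,"ry":0,"rz":0,"hand":30},{"x":9,"y":-39,"z":0,"rx":0,"ry":0,"rz":0,"hand":30},{"x":9,"y":-38,"z":0,"rx":0,"ry":0,"rz":0,"hand":30},{"x":0,"y":0,"z":0,"rx":0,"ry":0,"rz":0,"hand":30},{"x":0,"y":0,"z":0,"rx":0,"ry":0,"rz":0,"hand":30},{"x":0,"y":0,"z":0,"rx":0,"ry":0,"rz":0,"hand":30}]'
python3 - <<'E'
from h import *
im=avg(3,"wrist");s=sense();c=get_calibration("wrist");e=s["eef_pos"]
cv2.imwrite("pics/ring_full.png",im[:,:,::-1])
h=cv2.cvtColor(im,cv2.COLOR_RGB2HSV)
for r in range(190,320,4): print(r,"".join("%4d"%v for v in im[r,226:326:4,0]))
p=c["K"]@(c["R"]@(e+[0,0,58])+c["t"]);print((p[:2]/p[2]).round(1))
p=c["K"]@(c["R"]@np.array((516.5,-.2,165))+c["t"]);print((p[:2]/p[2]).round(1))
E
```

```text
clock: 21.55
eef_pos: [516.5, -0.8, 152.1]
tcp_rot: [3.141, 0.0, -0.001]
contact_force: [-0.2, 0.8, -3.1]
opening: 0.412
grasp_force: 30.7
21.7 F [ 0.31 -0.08 -1.87] sd [0.8  0.09 0.29] P [516.62  -0.82 152.08] T [-49.582 -31.287] open 0.41219350834783147
190  231 231 230 230 231 231 231 232 234 235 235 236 238 238 239 239 238 238 238 240 240 241 240 240 240
194  229 228 229 227 231 230 232 231 231 233 233 234 236 237 239 238 238 238 239 238 238 237 238 237 237
198  125 235 233 232 232 230 229 230 230 231 231 233 234 235 236 235 236 237 236 238 237 237 238 239 238
202  133 131 130 218 133 137 137 135 145 234 235 233 234 235 234 233 234 235 235 236 235 235 234 236 234
206  138 132 130 127 131 130 129 132 134 131 200 235 236 236 235 236 235 234 234 235 235 234 234 235 235
210  134 131 133 132 131 134 130 134 128 132 125 104 132 235 236 237 236 237 235 236 235 237 235 234 235
214  134 134 133 136 135 135 133 136 132 130 103 105 116 108 236 183 128 142 235 234 235 234 236 235 236
218  133 128 129 127 128 131 130 129 136 134 103 104 106 106 135 131 128 131 130 157 236 233 233 230 232
222 
[... 1948 characters left out ...]
07 103 153 154 154 151 152 154  98  32  40
298   42  31  25 142 149 152 155 157 154 157 129 109 110 107 119 153 152 154 157 154 156 157  38  24  40
302   45  30  29  67 151 152 154 158 153 151 157 158 161 155 157 156 153 156 153 153 155 136  38  34  44
306   38  31  38  56 131 155 157 158 152 152 153 154 156 148 155 156 157 154 154 153 150  61  61  34  44
310   46  36  43  75  74 127 156 156 153 152 153 150 154 145 154 151 151 153 151 154  70  64  65  30  43
314   46  30  58  56  64  72  82 153 152 152 156 151 151 149 152 152 153 151 132  59  60  73  70  23  39
318   38  32  35  77  72  66  65  75 115 145 151 153 151 148 154 156 136  67  64  65  62  80  64  29  47
[272.2 287.3]
[271.9 245.5]
```

Ring hole in the wrist image is about (274.7,286.5) and the spindle is at column 272. The ring therefore has to shift about 1.9 mm in +y. I'll lower it slowly onto the tip with checks.

```bash
python3 -m creep '[{"x":-0.2,"y":-1.9,"z":3,"rx":0,"ry":0,"rz":0,"hand":30},{"x":0,"y":0,"z":3,"rx":0,"ry":0,"rz":0,"hand":30},{"x":0,"y":0,"z":3,"rx":0,"ry":0,"rz":0,"hand":30},{"x":0,"y":0,"z":0,"rx":0,"ry":0,"rz":0,"hand":30}]' | egrep 'clock|pos'
python3 -c "
from h import *
avg(4)"
for i in 1 2 3 4; do python3 -m creep '[{"x":0,"y":0,"z":2,"rx":0,"ry":0,"rz":0,"hand":30},{"x":0,"y":0,"z":2,"rx":0,"ry":0,"rz":0,"hand":30}]' >/dev/null; python3 -c "
from h import *
avg(2)"; done
```

```text
clock: 22.2
eef_pos: [516.4, 1.9, 142.6]
22.4 F [-0.61 -0.41 -1.86] sd [0.31 0.44 0.59] P [516.64   1.95 142.95] T [-49.724 -30.646] open 0.41340383888902726
22.75 F [ 0.01 -0.05 -1.85] sd [0.21 0.22 0.18] P [516.41   1.92 138.65] T [-50.513 -30.86 ] open 0.41397584230145634
23.1 F [-0.34 -0.41 -2.45] sd [0.15 0.09 0.38] P [516.45   1.92 134.67] T [-50.641 -30.602] open 0.412185169483251
23.45 F [ 0.29  0.15 -2.23] sd [0.2  0.58 0.64] P [516.45   1.93 130.66] T [-50.796 -30.362] open 0.4144056509262551
23.8 F [ 0.1  -0.42 -2.65] sd [0.63 0.05 0.66] P [516.44   1.94 126.67] T [-50.956 -30.118] open 0.41220020210019026
```

No contact, so it is threaded. I'll continue down with a slight centring shift.

```bash
python3 -m creep '[{"x":0,"y":0.4,"z":3,"rx":0,"ry":0,"rz":0,"hand":30},{"x":0,"y":0.4,"z":4,"rx":0,"ry":0,"rz":0,"hand":30},{"x":0,"y":0,"z":5,"rx":0,"ry":0,"rz":0,"hand":30},{"x":0,"y":0,"z":5,"rx":0,"ry":0,"rz":0,"hand":30},{"x":0,"y":0,"z":5,"rx":0,"ry":0,"rz":0,"hand":30},{"x":0,"y":0,"z":5,"rx":0,"ry":0,"rz":0,"hand":30},{"x":0,"y":0,"z":5,"rx":0,"ry":0,"rz":0,"hand":30},{"x":0,"y":0,"z":5,"rx":0,"ry":0,"rz":0,"hand":30},{"x":0,"y":0,"z":3,"rx":0,"ry":0,"rz":0,"hand":30},{"x":0,"y":0,"z":0,"rx":0,"ry":0,"rz":0,"hand":30}]' | egrep 'clock|pos'
python3 -c "
from h import *
avg(4)"
for i in 1 2 3; do python3 -m creep '[{"x":0,"y":0,"z":1,"rx":0,"ry":0,"rz":0,"hand":30},{"x":0,"y":0,"z":1,"rx":0,"ry":0,"rz":0,"hand":30}]' >/dev/null; python3 -c "
from h import *
avg(2)"; done
```

```text
clock: 25.05
eef_pos: [516.5, 1.1, 86.8]
25.25 F [ 0.08  0.04 -2.05] sd [0.43 0.43 0.58] P [516.71   1.13  87.07] T [-51.96  -27.173] open 0.41565222552085945
25.6 F [ 0.52 -0.11 -1.84] sd [0.07 0.47 0.28] P [516.54   1.13  84.85] T [-52.511 -27.299] open 0.41076953073632294
25.95 F [-0.21 -0.14 -1.76] sd [0.18 0.37 0.76] P [516.51   1.12  82.81] T [-52.575 -27.148] open 0.4126082535200256
26.3 F [-0.15 -0.13 -1.84] sd [0.06 0.61 0.31] P [516.53   1.13  80.83] T [-52.656 -27.015] open 0.4094399028626144
```

```bash
for i in 1 2 3 4 5; do python3 -m creep '[{"x":0,"y":0,"z":1,"rx":0,"ry":0,"rz":0,"hand":30},{"x":0,"y":0,"z":1,"rx":0,"ry":0,"rz":0,"hand":30}]' >/dev/null; python3 -c "
from h import *
avg(2)"; done
```

```text
26.65 F [ 0.09 -0.95 -0.38] sd [0.46 0.03 0.26] P [516.63   1.09  78.91] T [-51.99  -26.441] open 0.4143566242724075
27.0 F [ 0.39 -1.2  -0.24] sd [0.08 0.34 0.08] P [516.66   1.03  76.9 ] T [-51.987 -26.188] open 0.4178436005785055
27.35 F [-0.06 -1.46  0.1 ] sd [0.27 0.45 0.46] P [516.66   1.12  74.86] T [-51.955 -25.865] open 0.4183320233733538
27.7 F [ 0.12 -0.9   0.3 ] sd [0.42 0.2  0.05] P [516.65   1.11  72.87] T [-51.937 -25.618] open 0.4116593429895959
28.05 F [ 0.05 -1.2   0.05] sd [0.21 0.   0.35] P [516.63   1.11  70.87] T [-51.936 -25.428] open 0.41227378042436363
```

Loaded: the wrist carries about 0 N and the pan is 9 mm down, as predicted for 300 vs 200 g. Release and go to w100.

```bash
python3 -m creep '[{"x":0,"y":0,"z":0,"rx":0,"ry":0,"rz":0,"hand":40},{"x":0,"y":0,"z":0,"rx":0,"ry":0,"rz":0,"hand":50},{"x":0,"y":0,"z":0,"rx":0,"ry":0,"rz":0,"hand":58},{"x":0,"y":0,"z":0,"rx":0,"ry":0,"rz":0,"hand":58},{"x":0,"y":0,"z":-5,"rx":0,"ry":0,"rz":0,"hand":58},{"x":0,"y":0,"z":-10,"rx":0,"ry":0,"rz":0,"hand":58},{"x":0,"y":0,"z":-25,"rx":0,"ry":0,"rz":0,"hand":58},{"x":0,"y":0,"z":-35,"rx":0,"ry":0,"rz":0,"hand":58}]'
python3 - <<'E'
from h import *
im=grab_frame("side")[:,:,::-1]
a=cv2.resize(cv2.imread("pics/side0.png"),(560,420),interpolation=cv2.INTER_AREA)
x0,y0,x1,y1=253,250,308,325
f=lambda q:cv2.resize(q,None,fx=8,fy=8,interpolation=cv2.INTER_CUBIC)
r=cv2.matchTemplate(f(im[y0-20:y1+5,x0-8:x1+8]),f(a[y0:y1,x0:x1]),cv2.TM_CCOEFF_NORMED);_,m,_,l=cv2.minMaxLoc(r);print(m,l[0]/8-8,l[1]/8-20)
E
```

```text
clock: 29.05
eef_pos: [516.1, 1.1, 146.8]
tcp_rot: [-3.142, 0.001, -0.0]
contact_force: [0.6, -0.3, -0.5]
opening: 0.684
grasp_force: 0.0
0.8011192083358765 0.0 -2.625
```

Run:
```python
from h import *
S=get_calibration("scene");D=get_calibration("side")
f=lambda c,u,v,z:plane(c,(u+.5)*.7-.5,(v+.5)*.7-.5,z).round(0)
for p in [(440,60),(345,215),(292,300),(100,598)]: print("scene z0",f(S,*p,0))
for p in [(312,200),(300,320),(255,590)]: print("side z0",f(D,*p,0))
# ledge near edge: scene (443,5),(0,590)
for z in (150,200,300): print(z,f(S,250,255,z),f(D,320,75,z),f(D,200,580,z))
s=sense();print(s["qpos"].round(3))
c=get_calibration("wrist");im=grab_frame("wrist");print((im.mean(2)[0:60:10,380:560:12]).round(0))
```

```text
scene z0 [  810. -1066.     0.]
scene z0 [ 778. -367.    0.]
scene z0 [767. -89.   0.]
scene z0 [751. 569.   0.]
side z0 [ 761. -846.    0.]
side z0 [ 743. -177.    0.]
side z0 [749. 465.   0.]
150 [820. -53. 150.] [  782. -1860.   150.] [776. 559. 150.]
200 [788. -15. 200.] [  766. -1621.   200.] [760. 596. 200.]
300 [723.  62. 300.] [  734. -1145.   300.] [729. 671. 300.]
[-1.000e-03  2.400e-01  1.909e+00 -0.000e+00  9.870e-01  1.570e+00]
[[66. 71. 64. 68. 80. 77. 66. 60. 57. 65. 70. 66. 61. 60. 64.]
 [57. 53. 69. 68. 64. 57. 65. 61. 58. 71. 58. 66. 65. 50. 55.]
 [53. 54. 62. 57. 68. 63. 68. 61. 66. 68. 58. 53. 66. 74. 52.]
 [57. 91. 70. 69. 56. 69. 70. 58. 68. 68. 66. 67. 56. 62. 72.]
 [64. 66. 61. 78. 63. 59. 81. 62. 55. 57. 69. 59. 60. 54. 64.]
 [61. 68. 55. 62. 68. 67. 75. 66. 56. 62. 69. 59. 64. 61. 74.]]
```

```bash
python3 -m creep '[{"x":14.5,"y":37.4,"z":0,"rx":0,"ry":0,"rz":0,"hand":55},{"x":14.5,"y":37.4,"z":0,"rx":0,"ry":0,"rz":0,"hand":55},{"x":14.5,"y":37.4,"z":0,"rx":0,"ry":0,"rz":0,"hand":55},{"x":14.5,"y":37.4,"z":15,"rx":0,"ry":0,"rz":0,"hand":55},{"x":14.5,"y":37.4,"z":15,"rx":0,"ry":0,"rz":0,"hand":55},{"x":14.5,"y":37.4,"z":20,"rx":0,"ry":0,"rz":0,"hand":55},{"x":14.5,"y":37.4,"z":20,"rx":0,"ry":0,"rz":0,"hand":55},{"x":14.5,"y":37.4,"z":20,"rx":0,"ry":0,"rz":0,"hand":55},{"x":0,"y":0,"z":20,"rx":0,"ry":0,"rz":0,"hand":55},{"x":0,"y":0,"z":0,"rx":0,"ry":0,"rz":0,"hand":55},{"x":0,"y":0,"z":0,"rx":0,"ry":0,"rz":0,"hand":55}]'
python3 - <<'E'
from h import *
im=avg(2,"wrist");s=sense();c=get_calibration("wrist");print(s["eef_pos"])
for X in [(632.5,-298.2,28),(632.5,-298.2,0)]:
    p=c["K"]@(c["R"]@np.array(X)+c["t"]);print((p[:2]/p[2]).round(1))
g=im.mean(2)
for r in range(190,290,4): print(r,"".join("%4d"%v for v in g[r,230:326:4]))
E
```

```text
clock: 30.52
eef_pos: [632.5, -297.1, 36.6]
tcp_rot: [-3.141, -0.0, 0.001]
contact_force: [0.3, 0.7, 0.2]
opening: 0.649
grasp_force: 0.0
30.625 F [ 0.48  0.12 -0.17] sd [0.42 0.17 0.01] P [ 632.98 -297.37   37.09] T [-72.892 -28.605] open 0.6445633111754683
[ 633.06829143 -297.44877616   37.19010381]
[274.3 232.3]
[274.3 218.5]
190  153 126 134 133 131 114 120 123 113 141 154 160 158 127 118 130 162 167 147 118 136 141 144 152
194  149 124 131 131 127 112 123 121 113 143 145 140 149 133 127 135 152 159 142 118 113 132 150 156
198  146 127 119 125 132 125 132 132 121 113 126 136 133 135 129 122 114 125 124 118 123 125 133 146
202  103 105 114 126 164 155 136 120 139 182 199 210 216 213 136 121 138 146 138 136 163 152 135 133
206   80  80 112 133 169 178 163 111 186 195 209 215 220 223 225 158 155 161 140 133 166 140 131 127
210   78  89  88 114 147 101 101 178 189 208 249 249 248 231 229 227 164 159 137 130 148 123 121 126
214   89  88  89  82  70  83 137 190 248 247 247 247 247 247 248 233 172 138 138 137 140 117 127 142
218   80  81  82  83  86  79 166 248 247 247 247 247 247 247 2
[... 1055 characters left out ...]
82  80  80  73  87  90 118 147 147 121 106 106  95 118 118 123 136 121 120 121 120 129 114 134
266   82  84  81  73  81  84 131 150 157 127 130 141 110 127 109 113 130 133 121 120 118 120 133 154
270   85  85  76  78  80 126 124 126 125 116 123 137 149 127 130 133 146 167 132 144 146 133 153 163
274   80  84  84  88 113 137 138 128 114 106 114 130 141 117 128 147 153 164 132 143 145 147 143 140
278   79  79  91 100 135 131 141 137 121 118 128 135 124 106 120 134 146 151 135 134 134 128 128 121
282   83  76 121 135 114 116 132 137 121 119 134 148 139 116 116 130 134 133 136 140 133 124 116 125
286   78  67 111 116 109 118 129 131 126 123 135 144 142 121 130 136 140 130 137 154 159 146 126 146
```

w100 is confirmed: ring centre at pixel (274.5,232) against a prediction of (274.3,232.3). Descend and grip.

```bash
python3 -m creep '[{"x":-0.5,"y":0.8,"z":15,"rx":0,"ry":0,"rz":0,"hand":55},{"x":0,"y":0,"z":15,"rx":0,"ry":0,"rz":0,"hand":55},{"x":0,"y":0,"z":15,"rx":0,"ry":0,"rz":0,"hand":55},{"x":0,"y":0,"z":10,"rx":0,"ry":0,"rz":0,"hand":55},{"x":0,"y":0,"z":7,"rx":0,"ry":0,"rz":0,"hand":55},{"x":0,"y":0,"z":0,"rx":0,"ry":0,"rz":0,"hand":50},{"x":0,"y":0,"z":0,"rx":0,"ry":0,"rz":0,"hand":40}]' | egrep 'clock|pos|force'
python3 -m creep '[{"x":0,"y":0,"z":0,"rx":0,"ry":0,"rz":0,"hand":32},{"x":0,"y":0,"z":0,"rx":0,"ry":0,"rz":0,"hand":24},{"x":0,"y":0,"z":0,"rx":0,"ry":0,"rz":0,"hand":24},{"x":0,"y":0,"z":0,"rx":0,"ry":0,"rz":0,"hand":24}]' 30
```

```text
clock: 31.5
eef_pos: [632.4, -299.1, -25.6]
contact_force: [0.3, 0.2, -0.5]
grasp_force: 0.0
clock: 32.0
eef_pos: [632.5, -298.9, -25.2]
tcp_rot: [3.141, -0.001, -0.0]
contact_force: [-1.1, 0.8, 5.9]
opening: 0.348
grasp_force: 29.6
```

```bash
python3 -m creep '[{"x":0,"y":0,"z":-15,"rx":0,"ry":0,"rz":0,"hand":24},{"x":0,"y":0,"z":-30,"rx":0,"ry":0,"rz":0,"hand":24},{"x":0,"y":0,"z":-35,"rx":0,"ry":0,"rz":0,"hand":24},{"x":-14.5,"y":-37.4,"z":-25,"rx":0,"ry":0,"rz":0,"hand":24},{"x":-14.5,"y":-37.4,"z":-25,"rx":0,"ry":0,"rz":0,"hand":24},{"x":-14.5,"y":-37.4,"z":-25,"rx":0,"ry":0,"rz":0,"hand":24},{"x":-14.5,"y":-37.4,"z":-18,"rx":0,"ry":0,"rz":0,"hand":24},{"x":-14.5,"y":-37.4,"z":0,"rx":0,"ry":0,"rz":0,"hand":24},{"x":-14.5,"y":-37.4,"z":0,"rx":0,"ry":0,"rz":0,"hand":24},{"x":-14.5,"y":-37.4,"z":0,"rx":0,"ry":0,"rz":0,"hand":24},{"x":-14.5,"y":-37.4,"z":0,"rx":0,"ry":0,"rz":0,"hand":24},{"x":0,"y":0,"z":0,"rx":0,"ry":0,"rz":0,"hand":24},{"x":0,"y":0,"z":0,"rx":0,"ry":0,"rz":0,"hand":24},{"x":0,"y":0,"z":0,"rx":0,"ry":0,"rz":0,"hand":24},{"x":0,"y":0,"z":0,"rx":0,"ry":0,"rz":0,"hand":24}]'
python3 - <<'E'
from h import *
im=avg(3,"wrist");s=sense();c=get_calibration("wrist");e=s["eef_pos"]
for X in [e+[0,0,53.2],(516.5,-1,155),(516.5,-1,127),(516.5,-1,95)]:
    p=c["K"]@(c["R"]@np.array(X)+c["t"]);print((p[:2]/p[2]).round(1))
g=im[...,2]
for r in range(190,310,4): print(r,"".join("%4d"%v for v in g[r,226:326:4]))
g=im[...,0].astype(int)-im[...,2]
for r in range(190,270,4): print(r,"".join("%4d"%v for v in g[r,226:326:4]))
E
```

```text
clock: 33.88
eef_pos: [516.4, -0.4, 147.0]
tcp_rot: [3.141, -0.0, -0.001]
contact_force: [0.3, 0.8, -0.9]
opening: 0.345
grasp_force: 30.0
34.025 F [-0.01 -0.55 -0.75] sd [0.42 0.19 0.23] P [ 5.1623e+02 -1.9000e-01  1.4691e+02] T [-49.252 -30.66 ] open 0.34446801247669434
[272.3 281.6]
[274.5 241.4]
[274.5 225.2]
[274.6 211.3]
190  236 234 237 237 237 236 237 238 238 239 242 176 205 214 245 243 242 243 242 242 242 243 243 244 243
194  238 237 235 235 234 235 237 238 186  54  52  56  63  57  59 153 244 242 242 242 242 242 242 242 241
198  131 210 235 238 239 239 164 122  47  52  54  59  60  60  65  59 101 241 241 240 241 241 241 240 242
202  134 134 141 237 239 148 141  48  56  66 120 137 142 138 108  65  67 194 239 240 240 240 240 240 240
206  139 137 142 142 164 135 111  42 124 131 137 134 140 139 137 150 102  58 240 239 239 240 239 240 240
210  141 139 138 138 142 140  57 123 135 134 133 133 134 136 131 140 141  84 243 241 241 241 239 239 239
214  135 135 141 142 139 143  64  70  71  73 105 123 130 128 129 135 138 139 227 238 236 237 239 239 241
218  137 138 138 137 138 126  70  70
[... 3778 characters left out ...]
-4  -4  -2  -4  -4  -7  -4  -7  -5  -5  -7  -5  -5  -3  -4  -5  -4  -5
246   -8  -6  -6  -5   1  -6  -2  -4  -2  -3  -4  -3  -4  -6  -6  -4  -5  -3  -6  -7  -3  -7  -5  -8  -6
250   -8  -6  -4  -8   0  -5  -4  -5  -5  -4  -3  -6  -4  -6  -8  -4  -7  -4  -5  -7  -2  -4  -6  -6  -7
254   -4  -3  -5  -5   2  -5  -5  -3  -5  -5  -6  -7  -8  -7  -2  -1  -6  -5  -7  -6  -3  -2  -7  -8  -8
258   -4  -7  -4   0  -3  -5  -4  -4  -7  -6  -7  -7  -6  -6 -12 -10  -9  -7  -3  -5  -4   1  -5  -6  -8
262   -4  -5  -5  -1   1  -1  -7  -7  -7  -5  -9  -7  -6  -5  -7  -4  -3  -6  -7  -5  -4  -4  -4  -7  -7
266   -7  -5  -6   0   1  -5  -5  -8  -7  -7  -7  -6  -9  -8  -7  -6  -5  -7  -7  -7  -2   2  -3  -8  -5
```

Ring hole at (275.5,281) and spindle at about column 274.3. A +y shift of about 0.7 mm is needed, so the target eef y is about +0.5.

```bash
python3 -m creep '[{"x":0.1,"y":-0.4,"z":3,"rx":0,"ry":0,"rz":0,"hand":24},{"x":0,"y":0,"z":3,"rx":0,"ry":0,"rz":0,"hand":24},{"x":0,"y":0,"z":3,"rx":0,"ry":0,"rz":0,"hand":24},{"x":0,"y":0,"z":0,"rx":0,"ry":0,"rz":0,"hand":24}]' | egrep 'clock|pos'
python3 -c "
from h import *
avg(4)"
```

```text
clock: 34.52
eef_pos: [516.0, 0.8, 137.6]
34.725 F [-0.37  0.31 -1.  ] sd [0.15 0.55 0.31] P [516.22   0.75 137.96] T [-49.353 -29.987] open 0.34323219306906755
```

```bash
for i in 1 2 3 4; do python3 -m creep '[{"x":0.05,"y":0.06,"z":2,"rx":0,"ry":0,"rz":0,"hand":24},{"x":0,"y":0,"z":2,"rx":0,"ry":0,"rz":0,"hand":24}]' >/dev/null; python3 -c "
from h import *
avg(3)"; done
```

```text
35.125 F [ 0.32 -0.3  -1.29] sd [0.2  0.68 0.53] P [516.1    0.66 133.71] T [-49.961 -30.051] open 0.3428325720057783
35.525 F [-0.25  0.05 -0.81] sd [0.09 0.19 0.31] P [516.16   0.61 129.71] T [-50.105 -29.805] open 0.3435820771870683
35.925 F [-0.46 -0.7  -0.94] sd [0.01 0.2  0.72] P [516.23   0.56 125.73] T [-50.271 -29.566] open 0.3402593494759551
36.325 F [-0.14  0.08 -0.96] sd [0.74 0.14 0.39] P [5.1625e+02 4.9000e-01 1.2171e+02] T [-50.438 -29.324] open 0.342755293559613
```

```bash
python3 -m creep '[{"x":0.05,"y":0,"z":2,"rx":0,"ry":0,"rz":0,"hand":24},{"x":0.05,"y":0,"z":3,"rx":0,"ry":0,"rz":0,"hand":24},{"x":0,"y":0,"z":3,"rx":0,"ry":0,"rz":0,"hand":24},{"x":0,"y":0,"z":3,"rx":0,"ry":0,"rz":0,"hand":24},{"x":0,"y":0,"z":2,"rx":0,"ry":0,"rz":0,"hand":24},{"x":0,"y":0,"z":2,"rx":0,"ry":0,"rz":0,"hand":24}]' | egrep 'clock|pos'
for i in 1 2 3 4; do python3 -m creep '[{"x":0,"y":0,"z":1,"rx":0,"ry":0,"rz":0,"hand":24},{"x":0,"y":0.05,"z":1,"rx":0,"ry":0,"rz":0,"hand":24}]' >/dev/null; python3 -c "
from h import *
avg(3)"; done
```

```text
clock: 37.08
eef_pos: [516.5, 0.5, 106.9]
37.475 F [-0.2  -0.32 -1.04] sd [0.66 0.66 0.23] P [5.1650e+02 4.2000e-01 1.0493e+02] T [-50.963 -28.166] open 0.3451998800142546
37.875 F [-0.02 -0.05 -0.85] sd [0.69 0.13 0.24] P [5.1645e+02 3.8000e-01 1.0288e+02] T [-51.099 -28.058] open 0.34720479123678155
38.275 F [-0.15 -0.18 -0.39] sd [0.61 0.15 0.55] P [5.1648e+02 3.3000e-01 1.0087e+02] T [-51.062 -27.845] open 0.3427940758090949
38.675 F [ 0.52 -0.72 -0.52] sd [0.46 0.21 0.16] P [5.1649e+02 2.8000e-01 9.8870e+01] T [-51.032 -27.629] open 0.3432569292006754
```

```bash
python3 -m creep '[{"x":0,"y":0,"z":1,"rx":0,"ry":0,"rz":0,"hand":24},{"x":0,"y":0.1,"z":1,"rx":0,"ry":0,"rz":0,"hand":24},{"x":0,"y":0.1,"z":1,"rx":0,"ry":0,"rz":0,"hand":24},{"x":0,"y":0.1,"z":1,"rx":0,"ry":0,"rz":0,"hand":24},{"x":0,"y":0,"z":1,"rx":0,"ry":0,"rz":0,"hand":24},{"x":0,"y":0,"z":1,"rx":0,"ry":0,"rz":0,"hand":24},{"x":0,"y":0,"z":0.5,"rx":0,"ry":0,"rz":0,"hand":24},{"x":0,"y":0,"z":0,"rx":0,"ry":0,"rz":0,"hand":24}]' | grep pos; python3 -c "
from h import *
avg(4)"
```

```text
eef_pos: [516.5, 0.0, 92.5]
39.875 F [-0.43  0.83 -0.02] sd [0.61 0.21 0.1 ] P [5.1654e+02 2.0000e-02 9.2510e+01] T [-50.892 -27.086] open 0.3470873057517664
```

```bash
python3 -m creep '[{"x":0,"y":0,"z":0,"rx":0,"ry":0,"rz":0,"hand":33},{"x":0,"y":0,"z":0,"rx":0,"ry":0,"rz":0,"hand":42},{"x":0,"y":0,"z":0,"rx":0,"ry":0,"rz":0,"hand":55},{"x":0,"y":0,"z":0,"rx":0,"ry":0,"rz":0,"hand":55},{"x":0,"y":0,"z":-5,"rx":0,"ry":0,"rz":0,"hand":55},{"x":0,"y":0,"z":-15,"rx":0,"ry":0,"rz":0,"hand":55},{"x":0,"y":0,"z":-30,"rx":0,"ry":0,"rz":0,"hand":55},{"x":0,"y":0,"z":-35,"rx":0,"ry":0,"rz":0,"hand":55},{"x":0,"y":20,"z":-20,"rx":0,"ry":0,"rz":0,"hand":55},{"x":0,"y":40,"z":0,"rx":0,"ry":0,"rz":0,"hand":55},{"x":0,"y":40,"z":0,"rx":0,"ry":0,"rz":0,"hand":55},{"x":0,"y":20,"z":0,"rx":0,"ry":0,"rz":0,"hand":55},{"x":0,"y":0,"z":0,"rx":0,"ry":0,"rz":0,"hand":55},{"x":0,"y":0,"z":0,"rx":0,"ry":0,"rz":0,"hand":55},{"x":0,"y":0,"z":0,"rx":0,"ry":0,"rz":0,"hand":55},{"x":0,"y":0,"z":0,"rx":0,"ry":0,"rz":0,"hand":55}]'
python3 - <<'E'
from h import *
im=grab_frame("side")[:,:,::-1]
lv=cv2.imread("pics/w7full.png")
a=cv2.resize(cv2.imread("pics/side0.png"),(560,420),interpolation=cv2.INTER_AREA)
x0,y0,x1,y1=253,250,308,325
f=lambda q:cv2.resize(q,None,fx=8,fy=8,interpolation=cv2.INTER_CUBIC)
r=cv2.matchTemplate(f(im[y0-20:y1+5,x0-8:x1+8]),f(a[y0:y1,x0:x1]),cv2.TM_CCOEFF_NORMED);_,m,_,l=cv2.minMaxLoc(r);print(m,l[0]/8-8,l[1]/8-20)
y0-=7;y1-=7
r=cv2.matchTemplate(f(im[y0-10:y1+10,x0-8:x1+8]),f(lv[y0:y1,x0:x1]),cv2.TM_CCOEFF_NORMED);_,m,_,l=cv2.minMaxLoc(r);print("vs pressed level",m,l[0]/8-8,l[1]/8-10)
cv2.imwrite("pics/end.png",im)
E
```

```text
clock: 41.88
eef_pos: [516.5, -119.3, 197.5]
tcp_rot: [-3.141, 0.0, 0.001]
contact_force: [-0.9, 0.0, -0.2]
opening: 0.644
grasp_force: 0.0
0.8745553493499756 0.125 -6.875
vs pressed level 0.867888331413269 0.0 0.0
```

The jar's image position is identical to the pressed-level picture (0.0 px shift), both weights are on the spindle, and the robot is clear.

```bash
python3 -c "
from rig import *
print(sign_off())"
```

```text
the job is handed in; nothing more can be done
None
```

The jar weighs about 300 g: the press that held the beam level read 2.9–3.05 N. I threaded the 200 g and then the 100 g ring onto the pan's spindle; the first one clearly lifted the jar's pan, the beam now stays at the pressed-level position by itself, and the job was handed in at about 42 s.

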